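Fold the stay and shut the plane chest

ROBOT

A 7-joint arm with a two-finger parallel gripper is mounted at the origin on the work surface. World frame = base frame: x ahead of the robot, y to its left, z up, the work surface at z = 0. Lengths are in mm, angles in rad, forces in N, time in s.
With the tool pointing down it reaches from about 400 to 750 mm from the base axis. Payload 19.5 kg.
Tool frame: the origin (TCP) lies midway between the tips of the shut fingers; the grasp point (between the pads) lies 19 mm behind it; z points along the fingers, y is the line along which they close (so a half turn about z gives the same grasp; the last joint's range is limited). The gripper opens to 85 mm and grips with 20 to 120 N. Pads are 22 mm wide; open, the fingers measure 114 mm over their backs; the gripper's body (76 mm by 85 mm) begins 54 mm behind the grasp point. The pads swing forward as they close: fully open they stand 13 mm farther back than shut.
Start: joints at [1.156, 0.707, -0.028, 1.485, 0.022, 0.951, -0.075], TCP at [209.42, -535.479, 231.268] pointing down, gripper open.
Joint ranges: [-2.71, 2.71], [-0.32, 2.16], [-1.57, 1.52], [0, 2.45], [-1.46, 4.6], [0, 2.02], [-2.83, 2.83]. Speed limits (rad/s): [1.89, 1.89, 2.57, 2.57, 3.01, 3.01, 3.01].

INTERFACE

Orientations are given as [roll, pitch, yaw] about the fixed x, y, z axes, in that order (R = Rz(yaw) Ry(pitch) Rx(roll)).
In Python, from rig import bot gives the robot as it stands. Calls block until the motion is done:
- bot.movep(position, orientation): joint-space move of the TCP to a pose.
- bot.move_l(position, orientation=None, v=150, stop_force=None): straight line of the TCP; orientation=None keeps the orientation; v is the mean speed in mm/s. With stop_force (N) it stops when the force on the tool has changed by that much, and returns True; else False.
- bot.move_joints(angles): joint-space move.
- bot.command_gripper(opening, f_grip=None): finger opening in mm; f_grip is the grip in N (None keeps the last); returns when the fingers have stopped.
- bot.wait(seconds).
- bot.ik(position, orientation): joint angles nearest the present ones, or None.
- bot.snapshot(name): name is "side" or "top"; returns (picture, depth): 384x512x3 uint8, red, green, blue; 384x512 float32, mm along the optical axis (not along the pixel's ray), 0 where there is no reading.
- bot.camera_model(name): a dict with "intrinsics" (3x3 intrinsics, pixels), "R" (3x3) and "t" (3): a world point X has camera coordinates R X + t. Camera axes: x right, y down, z forward; pixel columns grow to the right and rows downward; lengths in mm; the calibration is good to about 2 mm. A picture is of the moment at which its call begins. camera_model takes no time and is no camera call.
A pose or a line that the arm cannot do raises bot.MotionError and nothing moves.
- bot.job_done(): hands the job in; it is judged then, once.
Trained networks look in the newest picture that a camera, given by its name, has taken for a name from the list of things; names that differ only in an ending like _2 or _b are one class to them, and where a whole thing is asked for, a point or a joint stands for the part that bears it (a point fixed in the world has none). Each returns a list of dicts, best first, with "conf" (0 to 1); they miss things now and then, are a little off and sometimes report something else, mostly with a low value. They report only what shows in the picture. A call takes as long as a camera call.
- bot.boxes_of(camera, thing): "rect" ([centre column, centre row, width, height] in pixels, round what is visible of it).
- bot.regions_of(camera, thing): "region" (384x512 bool, what is visible of it) and "rect" ([centre column, centre row, width, height] in pixels, round what is visible of it).
Readings, each from a call of its own:
- bot.get_time(): time.
- bot.get_qpos(): joint angles.
- bot.get_joint_vel(): joint speeds.
- bot.get_tau(): joint torques, N m.
- bot.get_ee_pos(): TCP position.
- bot.get_ee_rot(): TCP orientation.
- bot.get_contact_force(): force on the tool from outside, world axes, zero at the start.
- bot.get_moment(): the same for the moment, N m.
- bot.get_grip_width(): finger opening in mm.
- bot.get_grasp_force(): force on a finger pad.
Only numpy, scipy, OpenCV 4.12 (cv2) and the standard library are available. Lean on these libraries where they do the work, as an engineer would, in place of code of your own. Each camera call takes 0.05 s, during which the arm holds its last target. There are 200 camera calls.

TASK

The larger wooden chest on the workbench stands open, its lid locked up by a folding metal stay on its side. Press the stay's knee down to break it, then lower the chest's lid gently, without slamming, until it is fully shut. Leave the lid of the smaller box standing open.

Things in the scene. Friction and masses are not known exactly. Their poses are not given: they have to be found in the camera images.
- chest: Larger wooden chest, fixed: open box 220 mm (its x) by 200 mm (its y) by 115 mm high, walls 10 mm, a hand plane inside. Origin: centre of underside, z up. The lid is hinged on its +x wall (hinge line x = 110, z = 115 mm) and stands up there. The folding stay, two flat steel arms, is outside its +y side, from a pivot at x = -90, z = 107 mm up to the lid's edge.
- thumb_plate (a point): Steel thumb plate at the stay's knee, 36 mm along the arm by 42 mm out along the chest's +y by 8 mm thick; point: centre of its upper face. Locked, it is at x = 29, y = 136, z = 180 mm of the chest, sloping 27 degrees up to chest +x, the raised lid 80 mm away in +x. Pressing it about 30 mm down (5 to 10 N) breaks the knee; the lid then comes some 7 degrees forward.
- chest_lid (a joint): Chest lid's hinge angle, rad: 0 shut on the rim, 1.66 open as at the start. Wooden board 220 mm from hinge to free edge, 200 mm wide, 14 mm thick; open, its edge is 335 mm above the bench. While the stay is locked it cannot be shut. Stay broken, its stiff hinge keeps it at any angle: push it down all the way by its outer face, 3 to 6 N near the free edge.
- stay_knee (a joint): Bend of the stay's knee, rad: 0 locked (straight, just over centre, against its stop); grows as the knee is pressed down; about 0.7 after 30 mm of press, 2.4 with the lid shut. It keeps its bend when let go.
- till_lid (a joint): Hinge angle of the lid of the smaller wooden box (160 by 160 by 80 mm, four compartments, no stay), rad: 0 shut, 1.65 to 1.8 standing open, kept there by its stiff hinge. To be left open.

How it is judged:
By the outcome, as a careful person would: the job done as asked, in the order asked, and still so for the second after the job is handed in, with the robot touching nothing.
It also fails if it takes over 48 s, if anything falls off the work surface, if the arm or the gripper's body presses on something with over 40 N, if the wrist force passes 120 N, or if a joint passes its speed limit or range.

## Working session

There is one attempt and no reset: what is moved stays moved. The work goes in short steps, each a Python script; the robot and the scene stay as the last script left them, time stands still between calls to the robot, and variables do not carry over. Pictures are saved under pics/ and viewed, at most 10 in all, crops included, and the job is handed in when it is done.

```bash
mkdir -p pics; cat > h.py <<'E'
import numpy as np, cv2
from rig import bot
def cloud(cam,depth):
    m=bot.camera_model(cam);K=np.array(m["intrinsics"]);R=np.array(m["R"]);t=np.array(m["t"])
    v,u=np.mgrid[:384,:512]
    c=np.stack([(u-K[0,2])/K[0,0]*depth,(v-K[1,2])/K[1,1]*depth,depth],-1)
    return (c-t)@R
E
python3 - <<'E'
from h import *
for c in("side","top"):
    p,d=bot.snapshot(c); cv2.imwrite(f"pics/{c}0.png",p[...,::-1]); np.save(f"{c}0.npy",d)
    X=cloud(c,d)
    for th in("chest","thumb_plate","chest_lid","till_lid","stay_knee"):
        for r in bot.regions_of(c,th)[:3]:
            g=r["region"]&(d>0); np.save(f"{c}_{th}.npy",g) if r is not None else 0
            print(c,th,round(r["conf"],2),np.round(r["rect"]),g.sum(),np.round(np.median(X[g],0)) if g.any() else None,np.round(np.percentile(X[g],[3,97],axis=0)).tolist() if g.any() else None)
print(bot.get_time())
E
python3 -c "
import cv2,numpy as np
a=cv2.imread('pics/side0.png');b=cv2.imread('pics/top0.png');cv2.imwrite('pics/both0.png',cv2.resize(np.hstack([a,b]),(800,300)))"
```

```text
side chest 0.77 [167. 112. 194. 193.] 12712 [507. 117.  97.] [[405.0, 56.0, 7.0], [658.0, 271.0, 333.0]]
side thumb_plate 0.91 [204. 140. 115.  14.] 1020 [501.  60. 180.] [[423.0, 23.0, 111.0], [624.0, 80.0, 211.0]]
side chest_lid 0.57 [120.  95.  94. 156.] 3345 [413. 137. 275.] [[402.0, 88.0, 124.0], [429.0, 280.0, 334.0]]
side till_lid 0.9 [292. 260. 108. 111.] 4359 [ 439. -220.  192.] [[425.0, -288.0, 88.0], [458.0, -138.0, 238.0]]
side stay_knee 0.95 [177. 134.  42.  10.] 349 [458.  76. 193.] [[423.0, 71.0, 175.0], [495.0, 80.0, 210.0]]
top chest 0.62 [128. 185. 185. 116.] 10377 [529. 180.  72.] [[409.0, 57.0, 9.0], [658.0, 275.0, 335.0]]
top thumb_plate 0.95 [198. 191.  36.  93.] 637 [506.  58. 181.] [[422.0, 26.0, 113.0], [620.0, 82.0, 213.0]]
top chest_lid 0.93 [112. 231. 151.  22.] 1736 [418. 177. 333.] [[403.0, 89.0, 148.0], [441.0, 282.0, 336.0]]
top till_lid 0.8 [336. 227.  89.  17.] 1026 [ 441. -210.  226.] [[425.0, -283.0, 2.0], [470.0, -131.0, 240.0]]
top stay_knee 0.63 [186. 219.   6.  25.] 51 [440.  78. 206.] [[423.0, 75.0, 190.0], [475.0, 82.0, 216.0]]
0.6
```

View pics/side0.png

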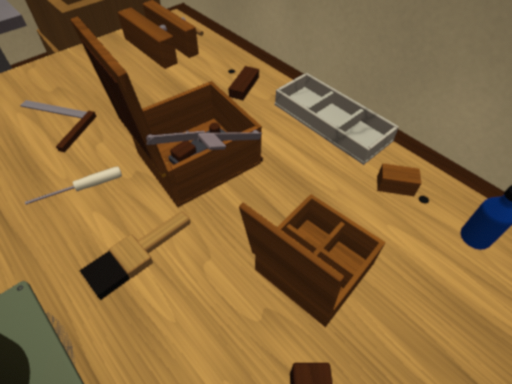

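View pics/top0.png

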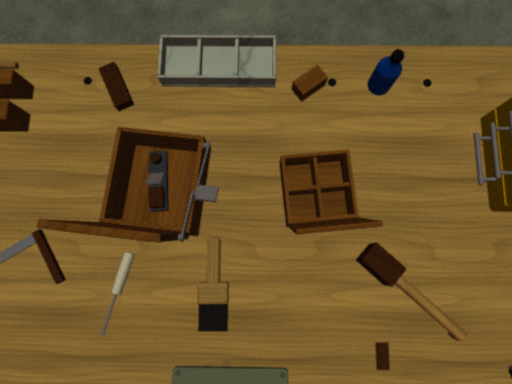

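The side view shows the chest with the stay (plate at about 210,140) and the lid on the near side. In the top view the chest is at (155,180), the plate at (205,192), the lid edge at row ~230, and the till at (318,190) with its lid open. Chest +x faces the robot.

```bash
cat > m.py <<'E'
from h import *
P=[]
for c in("side","top"):
    d=np.load(f"{c}0.npy");X=cloud(c,d)
    ch=np.load(f"{c}_chest.npy")|np.load(f"{c}_chest_lid.npy")
    # rim top
    A=X[(d>0)&(abs(X[...,2]-114)<4)&(X[...,0]>380)&(X[...,0]<700)&(X[...,1]>40)&(X[...,1]<320)]
    r=cv2.minAreaRect(A[:,:2].astype(np.float32)); print(c,"rim",len(A),r)
    g=np.load(f"{c}_thumb_plate.npy"); T=X[g&(d>0)]; 
    for lo in(40,55,60): 
        B=T[(T[:,1]<lo)&(T[:,2]>150)]; print("plate",lo,len(B),np.round(B.mean(0)),np.round(B.min(0)),np.round(B.max(0)))
    L=X[np.load(f"{c}_chest_lid.npy")&(d>0)]; L=L[L[:,2]>325]
    f=np.polyfit(L[:,1],L[:,0],1); print("lid edge",len(L),f,np.round(L.min(0)),np.round(L.max(0)))
    C=X[(d>0)&(abs(X[...,2]-60)<45)&(X[...,0]>380)&(X[...,0]<700)&(X[...,1]>40)&(X[...,1]<100)]
    print("side wall pts",len(C),np.round(np.percentile(C,[2,50,98],axis=0)).tolist())
    if len(C)>50: print(cv2.fitLine(C[:,:2].astype(np.float32),cv2.DIST_HUBER,0,.01,.01).ravel())
E
python3 m.py
```

```text
side rim 1099 ((543.97216796875, 168.81069946289062), (217.3192596435547, 234.9036865234375), 83.70128631591797)
plate 40 157 [503.  29. 180.] [488.  20. 168.] [521.  40. 188.]
plate 55 246 [504.  36. 180.] [488.  20. 168.] [523.  54. 188.]
plate 60 296 [506.  39. 179.] [488.  20. 150.] [560.  60. 188.]
lid edge 760 [1.01184933e-01 3.95322186e+02] [399.  88. 325.] [432. 288. 335.]
side wall pts 2872 [[395.0, 46.0, 17.0], [520.0, 77.0, 59.0], [645.0, 90.0, 103.0]]
[ 9.94598806e-01 -1.03793845e-01  5.30138245e+02  7.70251923e+01]
top rim 1544 ((550.4722290039062, 170.30062866210938), (215.367431640625, 224.90728759765625), 82.31854248046875)
plate 40 119 [504.  32. 182.] [489.  23. 173.] [520.  40. 190.]
plate 55 232 [505.  39. 182.] [489.  23. 171.] [525.  55. 191.]
plate 60 274 [506.  42. 182.] [489.  23. 150.] [564.  60. 191.]
lid edge 1129 [1.05704361e-01 3.95745451e+02] [399.  90. 325.] [432. 288. 338.]
side wall pts 641 [[384.0, 41.0, 17.0], [474.0, 75.0, 41.0], [644.0, 97.0, 103.0]]
[9.9457061e-01 1.0406406e-01 4.9983386e+02 7.0400192e+01]
```

```bash
cat >> h.py <<'E'
PSI=0.104; EX=np.array([-np.cos(PSI),np.sin(PSI),0]); EY=np.array([-np.sin(PSI),-np.cos(PSI),0]); O=np.array([548.,171.,0])
def W(x,y,z): return O+x*EX+y*EY+np.array([0,0,z])
PRESS=[np.pi+0.3,0,-PSI]
def lidpose(th,gap,r=185,y=0,a0=0.8,a1=0.15):
    """TCP pose pushing outer face at lid angle th, gap mm off the face"""
    s,c=np.sin(th),np.cos(th)
    a=a1+(a0-a1)*np.clip(th/1.6,0,1)
    return W(110-r*c+(14+gap)*s,y,115+r*s+(14+gap)*c),[np.pi,-a,-PSI]
E
python3 - <<'E'
from h import *
print(bot.get_ee_rot())
f=lambda q:None if q is None else np.round(q,2).tolist()
for z in(300,215,140): print(f(bot.ik(W(29,138,z),PRESS)))
for a0 in(.4,.6,.8,1.0):
    print(a0,[f(bot.ik(*lidpose(t,g,a0=a0))) for t,g in((1.66,80),(1.66,40),(1.6,0),(1.0,0),(.5,0),(0,0))])
E
```

```text
[-3.14147305e+00 -1.35325228e-05  3.72808605e-01]
[0.06, 0.53, -0.02, 1.66, -0.35, 0.96, -1.43]
[0.07, 0.64, -0.05, 1.8, -0.41, 0.73, -1.33]
[0.1, 0.76, -0.1, 1.88, -0.47, 0.53, -1.23]
0.4 [[-0.03, 0.48, -1.34, 2.28, 1.08, 1.04, 2.55], [-1.22, 0.34, 0.64, 2.23, 0.19, 0.34, -2.48], [-1.09, 0.39, 0.64, 2.12, 0.01, 0.37, -2.21], [-0.67, 0.53, 0.35, 1.8, -0.06, 0.56, -2.02], [-0.59, 0.74, 0.41, 1.61, -0.3, 0.64, -1.75], [-0.54, 0.93, 0.45, 1.52, -0.49, 0.66, -1.59]]
0.6 [[-0.24, 0.5, -1.34, 2.43, 1.25, 1.2, 2.16], [-0.12, 0.54, -1.34, 2.36, 1.31, 1.2, 2.3], [0.0, 0.58, -1.34, 2.26, 1.36, 1.2, 2.46], [-0.88, 0.56, 0.62, 1.93, -0.32, 0.37, -1.79], [-0.64, 0.73, 0.46, 1.68, -0.37, 0.54, -1.7], [-0.54, 0.93, 0.45, 1.52, -0.49, 0.66, -1.59]]
0.8 [None, None, [-0.76, 0.4, -0.25, 2.45, 1.75, 0.79, 2.02], [-1.07, 0.64, 0.91, 2.05, -1.06, 0.27, -1.09], [-0.69, 0.73, 0.53, 1.75, -0.47, 0.45, -1.61], [-0.54, 0.93, 0.45, 1.52, -0.49, 0.66, -1.59]]
1.0 [None, None, None, [-0.85, 0.52, 0.39, 2.16, 1.86, 0.22, 2.24], [-0.75, 0.74, 0.6, 1.81, -0.63, 0.36, -1.47], [-0.54, 0.93, 0.45, 1.52, -0.49, 0.66, -1.59]]
```

```bash
python3 - <<'E'
from h import *
bot.command_gripper(0)
bot.movep(W(29,138,260),PRESS)
bot.move_l(W(29,138,215),v=120)
print(bot.move_l(W(29,138,165),v=40,stop_force=4)); p=bot.get_ee_pos(); print("contact",p,bot.get_contact_force())
z0=p[2]
for dx,dz in((3,-8),(8,-20),(13,-32),(15,-38)):
    print(bot.move_l(W(29+dx,138,z0+dz),v=50,stop_force=30),np.round(bot.get_contact_force(),1))
p,d=bot.snapshot("side"); cv2.imwrite("pics/s1.png",p[...,::-1])
bot.move_l(W(38,142,250),v=150)
p,d=bot.snapshot("side"); cv2.imwrite("pics/s2.png",p[...,::-1]);X=cloud("side",d)
for r in bot.regions_of("side","chest_lid")[:1]:
    L=X[r["region"]&(d>0)]; c=(L-O)@np.stack([EX,EY],1); g=(L[:,2]>200)
    print(r["conf"],np.polyfit(L[g,2],c[g,0],1),L[:,2].max())
print(bot.get_time())
f=lambda q:None if q is None else np.round(q,2).tolist()
for a0 in(0.05,.2,.3):
    print(a0,[f(bot.ik(*lidpose(t,g,a0=a0,a1=.1))) for t,g in((1.6,50),(1.54,11),(1.0,0),(.5,0),(0,0))])
E
python3 -c "
import cv2,numpy as np
cv2.imwrite('pics/b1.png',cv2.resize(np.hstack([cv2.imread('pics/s%d.png'%i)[0:220,60:330] for i in(1,2)]),(800,326)))"
```

```text
True
contact [504.50907548  36.83517415 165.50585193] [ 0.11048087 -0.02510934  3.01944551]
False [0.3 0.7 0.2]
False [1.5 0.  1.5]
False [1.8 1.2 1.8]
False [ 2.8 -0.5  2.2]
0.8 [ -0.39292909 169.97121617] 326.28344184383496
7.8667
0.05 [[-0.74, 0.37, 0.25, 1.94, -0.09, 0.8, -2.13], [-0.66, 0.44, 0.25, 1.81, -0.1, 0.86, -2.05], [-0.52, 0.6, 0.24, 1.56, -0.13, 0.93, -1.93], [-0.45, 0.76, 0.22, 1.45, -0.16, 0.87, -1.87], [-0.43, 0.91, 0.22, 1.45, -0.2, 0.71, -1.82]]
0.2 [[-0.94, 0.34, 0.41, 2.06, -0.02, 0.61, -2.22], [-0.8, 0.39, 0.36, 1.94, -0.04, 0.67, -2.12], [-0.58, 0.57, 0.28, 1.66, -0.11, 0.79, -1.95], [-0.47, 0.75, 0.24, 1.5, -0.16, 0.79, -1.88], [-0.43, 0.91, 0.22, 1.45, -0.2, 0.71, -1.82]]
0.3 [[-1.16, 0.35, 0.66, 2.14, -0.06, 0.48, -2.18], [-0.94, 0.38, 0.49, 2.02, -0.03, 0.54, -2.15], [-0.63, 0.55, 0.32, 1.72, -0.11, 0.69, -1.96], [-0.49, 0.74, 0.26, 1.54, -0.16, 0.74, -1.88], [-0.43, 0.91, 0.22, 1.45, -0.2, 0.71, -1.82]]
```

View pics/b1.png

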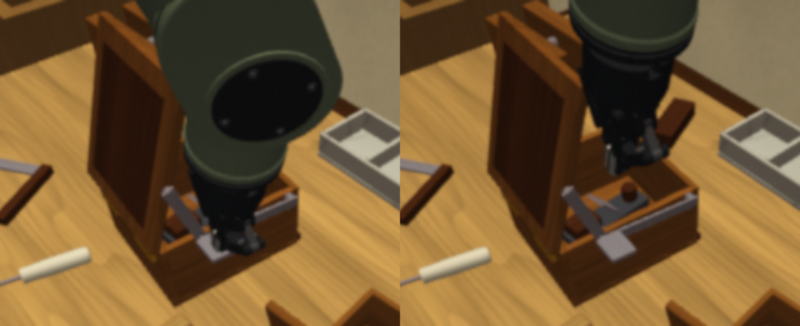

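The knee is broken: the stay is bent with the plate at (615,245) in the right-hand crop. The lid stands forward at about 1.2 rad. Next I move behind it and lower it.

```bash
python3 - <<'E'
from h import *
kw=dict(r=190,a0=.2,a1=.1)
bot.move_l(W(38,142,430),[np.pi,0,-PSI],v=250)
p,o=lidpose(1.4,45,**kw); up=p.copy(); up[2]=430
bot.movep(up,o); bot.move_l(p,v=200)
F0=bot.get_contact_force(); print(bot.get_time(),np.round(F0,1))
for th in np.arange(1.36,0.05,-.08):
    p,o=lidpose(th,11*np.sin(th),**kw)
    s=bot.move_l(p,o,v=70,stop_force=30)
    print(round(th,2),s,np.round(bot.get_contact_force(),1))
    if s: break
else:
    p,o=lidpose(0,-8,**kw)
    print(bot.move_l(p,o,v=25,stop_force=14),bot.get_ee_pos(),np.round(bot.get_contact_force(),1))
print(bot.get_time())
p,d=bot.snapshot("side"); cv2.imwrite("pics/s3.png",p[...,::-1])
E
```

```text
10.2167 [ 0.6 -0.2  0.3]
1.36 False [-0.9 -1.   0.7]
1.28 False [0.5 0.3 0.5]
1.2 False [-0.5  0.2  0.1]
1.12 False [-0.8  0.1  0.3]
1.04 False [-0.6 -0.8 -0.2]
0.96 False [ 0.6 -0.1  0.6]
0.88 False [ 0.  -0.8 -0.4]
0.8 False [-0.   0.3  1. ]
0.72 False [-0.1  0.4  0.2]
0.64 False [-0.4  0.4  0.5]
0.56 False [-1.1 -0.2  0.1]
0.48 False [ 0.2 -0.8 -0.1]
0.4 False [ 0.4  0.7 -0.1]
0.32 False [0.4 0.3 0.5]
0.24 False [-0.   0.6 -0.9]
0.16 False [-0.7 -0.4 -0.1]
0.08 False [-0.4 -0.7 -0.5]
True [627.18399994 162.81783605 129.4964301 ] [-4.4 -1.3 12.9]
17.675
```

View pics/s3.png

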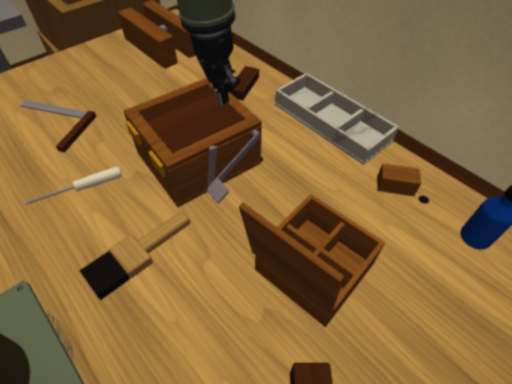

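The side view shows the chest with its lid down (top at 195,120), the stay folded (plate at 218,190), and the till lid still open. I'll check flatness from depth after retreating.

```bash
python3 - <<'E'
from h import *
print(bot.move_l(bot.get_ee_pos()-np.array([0,0,6]),v=20,stop_force=15),bot.get_ee_pos())
p=np.array(bot.get_ee_pos()); bot.move_l(p+[0,0,250],v=200)
bot.wait(.3)
for c in("side","top"):
    p,d=bot.snapshot(c); cv2.imwrite(f"pics/{c}4.png",p[...,::-1]);X=cloud(c,d)
    q=np.stack([(X-O)@EX,(X-O)@EY],-1)
    for x in(-100,-60,0,60,100):
        g=(d>0)&(abs(q[...,0]-x)<6)&(abs(q[...,1])<80)&(X[...,2]<200); print(c,x,g.sum(),np.round(np.percentile(X[g][:,2],[5,50,95]),1) if g.any() else 0)
    for r in bot.regions_of(c,"till_lid")[:1]:
        L=X[r["region"]&(d>0)]; print("till",r["conf"],np.round(np.percentile(L,97,axis=0)))
print(bot.get_time())
E
```

```text
True [627.20391251 162.82948451 129.40413104]
side -100 249 [127.6 128.9 130.4]
side -60 267 [129.  130.7 132.1]
side 0 289 [128.6 130.7 132.1]
side 60 313 [129.  130.7 132.1]
side 100 348 [126.8 128.6 129.9]
till 0.67 [ 460. -137.  238.]
top -100 365 [128.1 130.4 132.6]
top -60 382 [129.8 132.1 134.4]
top 0 393 [129.8 132.2 134.1]
top 60 410 [129.4 131.9 134.1]
top 100 420 [127.7 130.  132.3]
19.8333
```

View pics/top4.png

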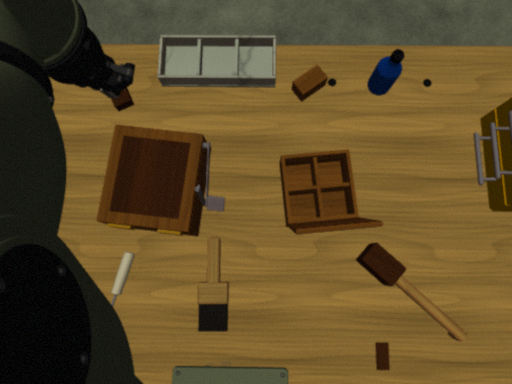

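The top view shows the chest lid flat at (152,180), level at about 129–132 mm. The till lid is still open at (335,227), and the robot is clear of everything.

```bash
python3 -c "
from rig import bot
print(bot.job_done())"
```

```text
the job is handed in; nothing more can be done
None
```

The stay's knee was broken and the chest lid lowered at a steady pace until fully shut (top level at about 130 mm); the smaller box's lid is still open, and I handed the job in at about 20 s with the arm clear.

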